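Pin the drilling strap to its jig

TASK

Take the tapered pin (the one with the longer, thinner wooden handle) out of the pin stand, put it point first into the hole in the drilling jig's steel strap, carry the strap along with it, towards the robot's left, until the point finds the hidden hole of the block underneath, and press it fully home, upright with its collar flat on the strap, so that the strap is pulled into line with the block; then let go of it. Feel for the lower hole gently and never force the pin: the push between pin and jig must stay under 45 N. Leave the straight pin in its stand and the other things on the bench where they are.

Things in the scene. Friction and masses are not known exactly. Their poses are not given: they have to be found in the camera images.
- pin_grip (a point): Handle middle of the tapered pin (z: its axis); hangs upright by its collar in one of the stand's holes. From below: steel shank 55 mm long, blunt 10 mm point, tapering to 17.5 mm at 37 mm up, straight above; collar 34 mm wide, 6 mm thick; round wooden handle 24 mm wide, 50 mm long. 0.1 to 0.2 kg. This point: 86 mm above the pin's point, 25 mm above the collar's top and below the handle's top.
- dowel_grip (a point): Handle middle of the straight pin, not to be used, that hangs in the other hole of the stand: straight 17.5 mm shank, the same collar, a shorter and thicker handle 32 mm diameter, 28 mm long; this point is 14 mm above the collar's top.
- stand: Fixed wooden pin stand, 80 (x) x 180 (y) mm, top face 70 mm above the bench, with two 21 mm through holes on its y axis at y = -45 and +45 mm (either pin may be in either). Origin at the centre of its underside on the bench; y along the row of holes.
- jig: Fixed drilling jig: plywood trough 130 (x) x 220 (y) x 64 mm high, origin at the centre of its underside, y to the robot's left (within 0.5 rad). A steel strap slides on it along y. Under the strap a steel block (top face 56 mm above the bench) is clamped immovably; its one 19 mm hole, 50 mm deep, lies on x = 0, anywhere from 6 to 36 mm to +y of the origin: not measured, covered by the strap.
- strap_hole (a point): Centre of the 19 mm through hole of the strap (50 x 190 x 8 mm) at its top face, 64 mm above the bench; the small dots are only marks. y: the way the strap slides, 42 mm either way of the jig's middle, starting 2 to 20 mm to -y; 4 N of friction; a pin in the hole takes it along. A pin point resting on the block is 8 mm below this face. Pin home: handle middle 95 mm above the bench.
- mallet: Bystander: hammer lying on the bench beyond the jig, origin on its underside.
- driver: Bystander: screwdriver lying between jig and stand, origin on its underside.
- tin: Bystander: grey wax tin, 70 mm diameter, 55 mm high, standing beyond the jig and the stand.
- offcut: Bystander: wooden offcut 120 x 45 x 19 mm.
- tape: Bystander: tape measure 65 x 35 x 60 mm, right of the jig near the robot.
- screwtray: Bystander: yellow open tray 100 x 140 x 35 mm, left of the stand.
Not all that is in view belongs to the job. What is shaped like the part that bears pin_grip but pink or turquoise is not meant.

How it is judged (in metres and radians):
On the way, in this order (a step that is already met when the one before it is completed fails the run):
1. the tapered pin is lifted clear out of the stand (handle middle more than 165 mm above the bench) (height (world z) of pin_grip above 0.165 m), for 0.1 s.
2. its point is through the strap and at least 10 mm down in the block's hole (height (world z) of pin_grip below 0.132 m and horizontal distance between pin_grip and strap_hole below 0.012 m and angle between pin_grip's own z axis and vertical below 0.25 rad), for 0.1 s.
At the end, for the whole second after the job is handed in: The tapered pin stands through strap and block, collar on the strap (handle middle 92.5 to 96.5 mm above the jig's underside, that is seated to within 1.5 mm), within 3 mm of the strap hole's centre, upright to 0.05 rad, at rest and let go (z of pin_grip in the frame of jig between 0.0925 and 0.0965 m and horizontal distance between pin_grip and strap_hole below 0.003 m and angle between pin_grip's own z axis and vertical below 0.05 rad and linear speed of pin below 0.01 m/s and contact force between pin and the fingers below 0.1 N); the robot touches nothing.
It fails at once if the pin is forced: contact force between pin and jig (trough, strap, block) over 45 N (contact force between pin and jig above 45 N).
It fails at once if the straight pin is moved by more than 15 mm (distance of dowel_grip from where it was at the start of the episode above 0.015 m).
It fails at once if a bystander (hammer, screwdriver, tin, offcut, tape measure, tray) is moved by more than 20 mm (distance of any of mallet, driver, tin, offcut, tape, screwtray from where it was at the start of the episode above 0.02 m).
It also fails if it takes over 67 s, if anything falls off the work surface, if the arm or the gripper's body presses on something with over 40 N, if the wrist force passes 120 N, or if a joint passes its speed limit or range.

ROBOT

A 6-joint arm with a two-finger parallel gripper is mounted at the origin on the work surface. World frame = base frame: x ahead of the robot, y to its left, z up, the work surface at z = 0. Lengths are in mm, angles in degrees, forces in N, time in s.
With the tool pointing down it reaches from about 300 to 850 mm from the base axis. Payload 4.2 kg.
Tool frame: the origin (TCP) lies on the front face of the gripper's body, between the roots of the fingers; the fingertips stand 78 mm ahead of it and the grasp point (between the pads) lies 60 mm ahead of it; x points along the fingers, y is the direction in which the jaws open and shut, and the axes are right-handed (so a half turn about x gives the same grasp; the last joint's range is limited). The gripper opens to 91 mm and grips with 3 to 60 N. Pads are 32 mm wide; open, the fingers measure 118 mm over their backs; the gripper's body (76 mm by 178 mm) begins 60 mm behind the grasp point.
Start: joints at [-65.604, 18.312, 89.639, -0, 72.044, -1.146], TCP at [247.931, -518.811, 292.276] pointing down, gripper open.
Joint ranges: [-177.97, 177.97], [-48.28, 115.42], [12.27, 149.76], [-77.06, 257.06], [2.81, 150.46], [-146.56, 146.56]. Speed limits (degrees/s): [147.25, 147.25, 180, 180, 180, 180].

INTERFACE

Orientations are given as [roll, pitch, yaw] about the fixed x, y, z axes, in that order (R = Rz(yaw) Ry(pitch) Rx(roll)).
In Python, from workcell import status, viewer, env gives the robot as it stands. The module is installed in compiled form; this text tells all that it offers.
- The arm moves only by the tool move_arm, never from a script. Its argument "moves" is a list of rows, each a list of 3 entries, a list of its own where there are three numbers: the shift along the tool's x, y, z in cm, then the turn about the tool's x in rad, then the gripper's target within -1 to 1 (fully open at 1, half-way at 0, shut at -1). A call has 1 to 20 rows; each row is the pose to reach, as a shift and turn from the pose commanded when the call began, along the tool's axes at that moment; what a row does not reach only later rows make up. A row lasts 1/8 s, in which the tool goes at most 62.5 mm and 10.7 degrees, less where a joint would pass 70% of its speed; a pose out of reach is approached as far as the arm can. A call with a gripper value outside its range is refused whole. The fingers move at their own pace and stop on an object; "force" is the grip in N (left out, the last holds). Time passes only in rows, so rows that repeat a pose let the fingers close. It gives the time, the measured TCP pose, the force and the opening at its end, in the units of the state.
- status.state(): the state, without advancing time (a new reading comes with each control period).
- viewer.grab_frame(name): name is "side" or "top"; returns the picture (480x640x3 uint8, red, green, blue); there is no depth.
- viewer.get_calibration(name): a dict with "camera_matrix" (3x3 intrinsics, pixels), "D" ([k1, k2, p1, p2, k3] as OpenCV has them; the pictures are not rectified), "eye" and "rotation" of the camera in the world. Camera axes: x right, y down, z forward; pixel columns grow to the right and rows downward; lengths in mm; the calibration is good to about 2 mm. A picture is of the moment at which its call begins. get_calibration takes no time and is no camera call.
- env.job_done(): hands the job in, once; it reports no verdict.
The state is a dict: "time_s": time; "qpos": joint angles; "qvel": joint speeds; "effort": joint torques, N m; "ee_pos": TCP position; "ee_rot": TCP orientation; "force": force on the tool from outside, world axes, zero at the start; "torque": the same for the moment, N m; "gripper_width": finger opening in mm.
Only numpy, scipy, OpenCV 4.12 (cv2) and the standard library are available. Lean on these libraries where they do the work, as an engineer would, in place of code of your own. Each camera call takes 0.05 s, during which the arm holds its last target.

## Working session

There is one attempt and no reset: what is moved stays moved. The work goes in short steps, Python scripts to look and compute and a tool call to move; the robot and the scene stay as the last step left them, time stands still between calls to the robot, and variables do not carry over. Pictures are saved under pics/ and viewed, and the job is handed in when it is done.

Besides the shell and the picture viewer there is one more tool, called in YAML: its name, and indented under it one key for each argument. move_arm: Moves the arm, as the interface text tells. Its arguments: {"type":"object","properties":{"moves":{"type":"array","items":{"type":"array"}},"force":{"type":"number"}},"required":["moves"]}

```bash
mkdir -p pics
python3 - <<'E'
from workcell import status, viewer, env
import cv2
print(status.state())
for n in ("side","top"):
    c=viewer.get_calibration(n); print(n,c)
    cv2.imwrite(f"pics/{n}0.png",viewer.grab_frame(n)[:,:,::-1])
E
```

```text
{'time_s': 0.0, 'qpos': array([-6.56026648e+01,  1.83518759e+01,  8.97076842e+01,  8.11305393e-04,
        7.20442951e+01, -1.14731524e+00]), 'qvel': array([-0.03401032,  0.0231729 , -0.00255131,  0.02359161, -0.02080135,
       -0.07271312]), 'effort': array([ 1.06431132e-04, -4.12457013e+01, -2.31974334e+01,  7.27694621e-02,
        4.58022463e-02, -1.62809711e-04]), 'ee_pos': array([ 247.78335254, -518.45366068,  291.40915007]), 'ee_rot': array([-91.57284529,  89.8961419 , 113.97155435]), 'force': array([-0.15994266,  0.09838721,  0.09184665]), 'torque': array([ 0.01601404, -0.01529453, -0.00730714]), 'gripper_width': 91.5597985846227}
side {'camera_matrix': array([[581.37559323,   0.        , 314.50336936],
       [  0.        , 581.37559323, 237.195757  ],
       [  0.        ,   0.        ,   1.        ]]), 'D': array([-0.01814743,  0.        ,  0.        ,  0.        ,  0.        ]), 'eye': array([ 344.80772574, 1129.97952781,  912.78918565]), 'rotation': array([-127.99128114,    0.5367349 , -168.80201034])}
top {'camera_matrix': array([[494.48379462,   0.        , 316.67096963],
       [  0.        , 494.48379462, 234.16867576],
       [  0.        ,   0.        ,   1.        ]]), 'D': array([-0.02969619,  0.        ,  0.        ,  0.        ,  0.        ]), 'eye': array([ 320.13097575,   90.19095555, 1183.89258825]), 'rotation': array([-1.68625962e+02, -6.18281707e-02, -9.14968079e+01])}
```

View pics/side0.png

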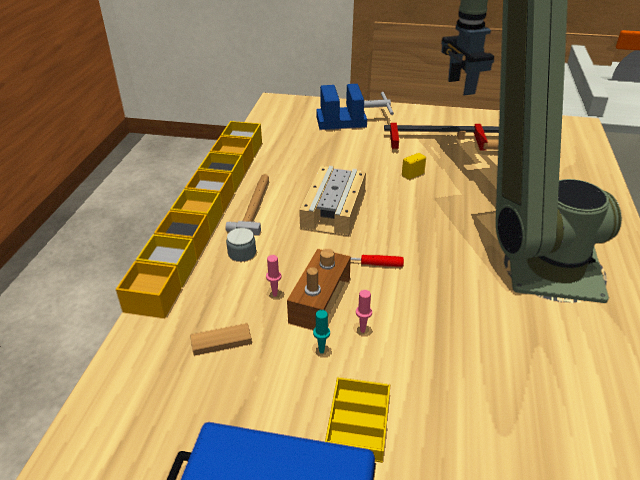

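View pics/top0.png

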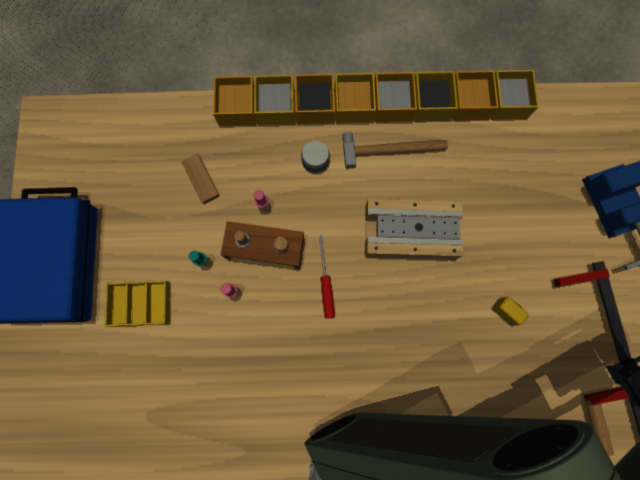

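Run:
```python
import cv2, numpy as np
s=cv2.imread("pics/side0.png");t=cv2.imread("pics/top0.png")
a=cv2.resize(s[235:355,260:420],None,fx=5,fy=5,interpolation=cv2.INTER_CUBIC)
cv2.imwrite("pics/c1.png",a)
b=cv2.resize(t[190:310,180:340],None,fx=5,fy=5,interpolation=cv2.INTER_CUBIC)
cv2.imwrite("pics/c2.png",b)
b=cv2.resize(t[190:265,355:475],None,fx=6,fy=6,interpolation=cv2.INTER_CUBIC)
cv2.imwrite("pics/c3.png",b)
b=cv2.resize(s[160:240,290:380],None,fx=7,fy=7,interpolation=cv2.INTER_CUBIC)
cv2.imwrite("pics/c4.png",b)
```

```text
(no output)
```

View pics/c1.png

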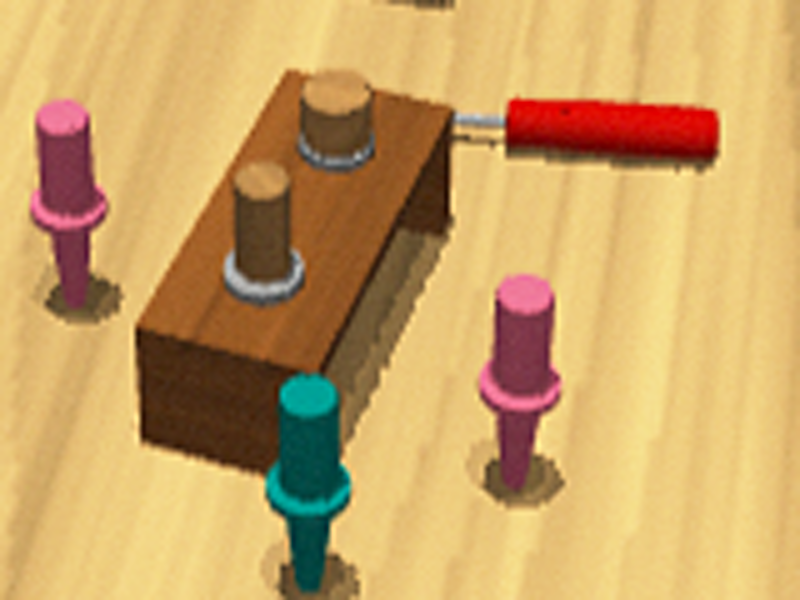

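View pics/c2.png

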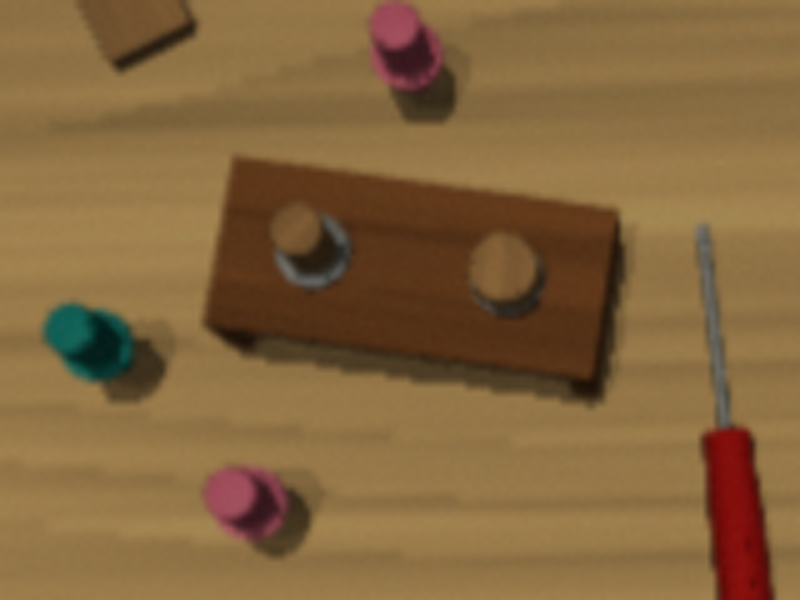

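View pics/c3.png

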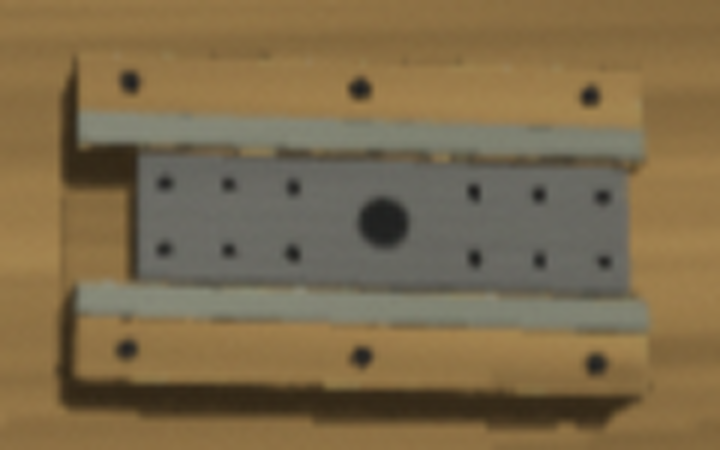

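View pics/c4.png

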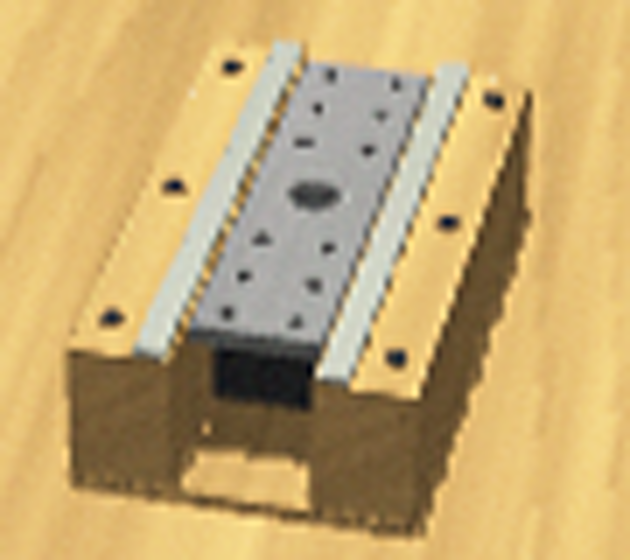

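```bash
cat > h.py <<'E'
import numpy as np, cv2
from scipy.spatial.transform import Rotation as Ro
from workcell import status, viewer, env
C={n:viewer.get_calibration(n) for n in ("side","top")}
def RR(n): return Ro.from_euler('xyz',C[n]["rotation"],degrees=True).as_matrix()
def ray(n,uv):
    c=C[n]; p=cv2.undistortPoints(np.array([[uv]],float),c["camera_matrix"],c["D"])[0,0]
    return c["eye"],RR(n)@np.array([p[0],p[1],1.])
def onz(n,uv,z):
    e,d=ray(n,uv); return e+d*(z-e[2])/d[2]
def tri(uvs,uvt):
    A=np.zeros((3,3));b=np.zeros(3)
    for n,uv in (("side",uvs),("top",uvt)):
        e,d=ray(n,uv);d=d/np.linalg.norm(d);P=np.eye(3)-np.outer(d,d);A+=P;b+=P@e
    return np.linalg.solve(A,b)
def proj(n,X):
    c=C[n];R=RR(n).T
    return cv2.projectPoints(np.atleast_2d(np.asarray(X,float)),cv2.Rodrigues(R)[0],-R@c["eye"],c["camera_matrix"],c["D"])[0][:,0]
E
python3 - <<'E'
from h import *
pt=lambda x,y,ox,oy,f:((x+.5)/f-.5+ox,(y+.5)/f-.5+oy)
s=cv2.imread("pics/side0.png");t=cv2.imread("pics/top0.png")
ht_t=pt(296,229,180,190,5);ht_s=pt(262,182,260,235,5)
print("handle top",onz("top",ht_t,126),onz("side",ht_s,126),tri(ht_s,ht_t))
for uv in [(237,158),(617,212),(592,378),(210,322)]:print("stand",onz("top",pt(*uv,180,190,5),70))
print("stand s",[onz("side",pt(*uv,260,235,5),70) for uv in [(137,328),(290,70),(453,108),(315,372)]])
d_t=pt(505,267,180,190,5);d_s=pt(337,92,260,235,5)
print("dowel top",onz("top",d_t,104),onz("side",d_s,104),tri(d_s,d_t))
# strap hole
for n,im,(x0,y0,x1,y1) in (("top",t,(408,218,430,236)),("side",s,(326,181,344,194))):
    g=cv2.cvtColor(im,cv2.COLOR_BGR2GRAY)[y0:y1,x0:x1].astype(float)
    w=np.clip(np.median(g)-15-g,0,40); yy,xx=np.mgrid[y0:y1,x0:x1]
    uv=((w*xx).sum()/w.sum(),(w*yy).sum()/w.sum()); print(n,"hole",uv,onz(n,uv,64))
# dots on strap top view, trough screws
for nm,L,z in (("dots",[(165,182),(229,184),(293,187),(474,191),(539,194),(602,197),(165,249),(229,251),(293,253),(475,259),(540,260),(604,262)],64),("screws",[(130,81),(360,88),(590,95),(127,349),(361,355),(595,363)],64)):
    P=np.array([onz("top",pt(*u,355,190,6),z)[:2] for u in L]);print(nm,P.round(1).tolist(),P.mean(0))
L=[(232,66),(174,186),(112,317),(494,99),(448,222),(396,357)]
P=np.array([onz("side",pt(*u,290,160,7),64)[:2] for u in L]);print("screws side",P.round(1).tolist(),P.mean(0))
E
```

```text
handle top [534.50058787 253.45005344 126.        ] [530.88698333 254.37471464 126.        ] [532.81689403 253.43151554 125.46674527]
stand [580.03947921 289.57020385  70.        ]
stand [549.99826701 114.43300665  70.        ]
stand [473.38756971 127.36999743  70.        ]
stand [503.58120982 301.17308874  70.        ]
stand s [array([576.95179757, 291.1776474 ,  70.        ]), array([546.85413277, 113.40462794,  70.        ]), array([469.28700227, 126.64847292,  70.        ]), array([499.85170354, 302.66741411,  70.        ])]
dowel top [519.34601099 163.91914674 104.        ] [515.62957108 165.60970432 104.        ] [517.71103717 163.93439167 102.89392481]
top hole (np.float64(418.4524929444967), np.float64(226.6735653809972)) [ 556.92211672 -153.48915605   64.        ]
side hole (np.float64(335.105857445307), np.float64(187.27311220889203)) [ 551.65168589 -156.51772308   64.        ]
dots [[575.2, -69.8], [573.7, -94.6], [571.9, -119.4], [568.5, -189.6], [566.7, -214.8], [564.9, -239.3], [548.7, -68.4], [547.2, -93.1], [545.8, -117.8], [541.6, -188.0], [540.6, -213.2], [539.2, -238.0]] [ 556.99315476 -153.84628989]
screws [[615.9, -58.3], [610.8, -148.0], [605.7, -237.9], [510.0, -51.8], [505.3, -141.5], [499.8, -231.3]] [ 557.91308642 -144.80581611]
screws side [[601.2, -242.1], [606.9, -152.0], [612.2, -62.1], [495.2, -236.2], [500.6, -146.3], [506.5, -55.9]] [ 553.75133744 -149.09439068]
```

```bash
cat >> h.py <<'E'
def toolR(s=None):
    s=s or status.state(); return Ro.from_euler('xyz',s["ee_rot"],degrees=True).as_matrix()
def goto(target, jawdir=None):
    """print shift in tool axes (cm) and turn (rad) to bring TCP to target"""
    s=status.state();R=toolR(s)
    print("pos",s["ee_pos"].round(2),"t",s["time_s"],"F",s["force"].round(2),"T",s["torque"].round(3),"w",round(s["gripper_width"],2))
    print("shift cm",(R.T@(np.array(target)-s["ee_pos"])/10).round(3))
    if jawdir is not None:
        v=R.T@np.array([jawdir[0],jawdir[1],0.]); a=np.arctan2(v[2],v[1]); print("turn",a,"or",a-np.sign(a)*np.pi)
E
python3 - <<'E'
from h import *
R=toolR();print(R.round(4)); goto((532.7,253.4,290),(0.059,0.998))
for n,uv in (("pink1",(262,197)),("teal",(197,257)),("pink2",(229,289))): print(n,onz("top",uv,90))
E
```

```text
[[-6.000e-04  4.312e-01 -9.023e-01]
 [ 1.400e-03 -9.023e-01 -4.312e-01]
 [-1.000e+00 -1.600e-03 -0.000e+00]]
pos [ 247.8  -518.51  291.52] t 0.1 F [ 0.3  -0.4  -0.32] T [-0.038 -0.061 -0.022] w 91.45
shift cm [  0.244 -57.362 -58.989]
turn -2.63673792398343 or 0.5048547296063632
pink1 [630.19452813 206.26262389  90.        ]
teal [494.88876972 352.49839807  90.        ]
pink2 [421.55126122 280.1497154   90.        ]
```

move_arm:
  moves:
    - [[0,-10,-10],0.1,0.3]
    - [[0,-20,-20],0.2,0.3]
    - [[0.2,-57.4,-59.0],0.505,0.3]
    - [[0.2,-57.4,-59.0],0.505,0.3]
    - [[0.2,-57.4,-59.0],0.505,0.3]
    - [[0.2,-57.4,-59.0],0.505,0.3]
    - [[0.2,-57.4,-59.0],0.505,0.3]
    - [[0.2,-57.4,-59.0],0.505,0.3]
    - [[0.2,-57.4,-59.0],0.505,0.3]
    - [[0.2,-57.4,-59.0],0.505,0.3]
    - [[0.2,-57.4,-59.0],0.505,0.3]
    - [[0.2,-57.4,-59.0],0.505,0.3]
    - [[0.2,-57.4,-59.0],0.505,0.3]
    - [[0.2,-57.4,-59.0],0.505,0.3]
    - [[0.2,-57.4,-59.0],0.505,0.3]
    - [[0.2,-57.4,-59.0],0.505,0.3]
    - [[0.2,-57.4,-59.0],0.505,0.3]
  force: 40

```text
time_s: 2.22
ee_pos: [532.5, 251.9, 290.6]
ee_rot: [114.9, 90.0, -68.6]
force: [0.1, 0.9, 0.4]
gripper_width: 59.6
```

Run:
```python
from h import *
goto((532.7,253.4,290),(0.059,0.998)); print(status.state()["qpos"].round(1)); print(toolR().round(4))
for n in ("side","top"): cv2.imwrite(f"pics/{n}1.png",viewer.grab_frame(n)[:,:,::-1])
```

```text
pos [532.48 251.93 290.61] t 2.225 F [0.1  0.92 0.36] T [ 0.039 -0.01  -0.029] w 59.61
shift cm [ 0.061 -0.148 -0.013]
turn 3.1396411145311847 or -0.0019515390586084536
[ 24.2  19.6  87.9  -0.   72.5 117.7]
[[ 1.000e-04 -6.100e-02 -9.981e-01]
 [-3.000e-04 -9.981e-01  6.100e-02]
 [-1.000e+00  3.000e-04 -1.000e-04]]
```

View pics/side1.png

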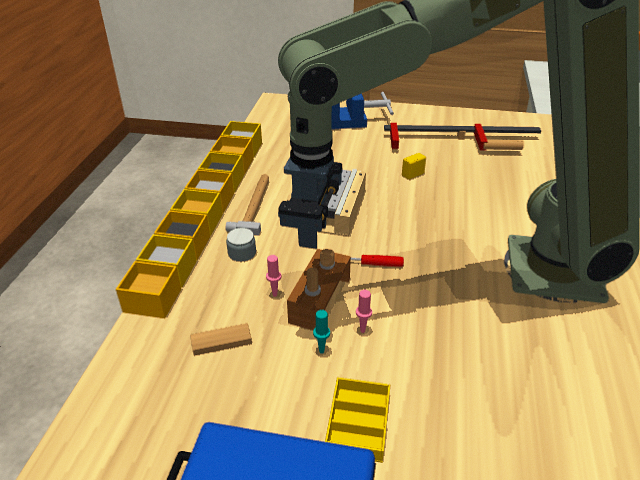

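View pics/top1.png

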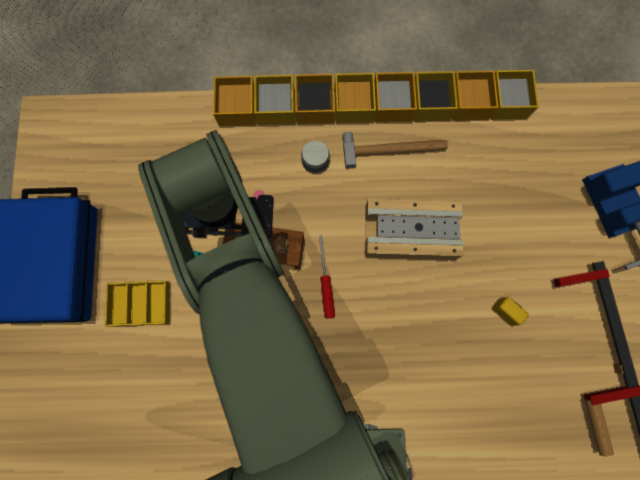

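Run:
```python
from h import *
s=cv2.imread("pics/side1.png")
cv2.imwrite("pics/c5.png",cv2.resize(s[180:260,270:370],None,fx=7,fy=7,interpolation=cv2.INTER_CUBIC))
st=status.state();R=toolR(st);p=st["ee_pos"]
f=lambda x,y,z:p+R@np.array([x,y,z])
P=[f(78,-y,z) for y in (30,44) for z in (-16,16)]
q=proj("side",P); print(((q-[270,180]+.5)*7-.5).round(0).tolist())
```

```text
[[204.0, 458.0], [317.0, 476.0], [190.0, 489.0], [304.0, 507.0]]
```

View pics/c5.png

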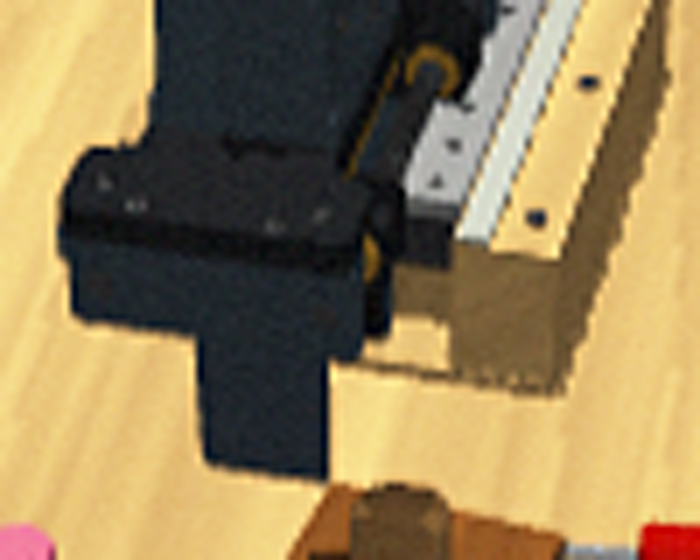

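move_arm:
  moves:
    - [[4,0,-0.07],0,0.3]
    - [[8,0,-0.07],0,0.3]
    - [[11,0,-0.07],0,0.3]
    - [[12.9,0,-0.07],0,0.3]
    - [[12.9,0,-0.07],0,0.3]
    - [[12.9,0,-0.07],0,0.3]

```text
time_s: 3.08
ee_pos: [534.0, 253.4, 162.3]
ee_rot: [-155.4, 89.9, 21.2]
force: [0.2, -0.5, 0.6]
gripper_width: 59.2
```

Run:
```python
from h import *
goto((533.5,253.3,161),(0.059,0.998))
s=viewer.grab_frame("side")[:,:,::-1];t=viewer.grab_frame("top")[:,:,::-1]
a=cv2.resize(s[190:340,240:400],None,fx=5,fy=5,interpolation=cv2.INTER_CUBIC)[:600]
cv2.imwrite("pics/c6.png",a)
```

```text
pos [534.05 253.38 162.3 ] t 3.075 F [ 0.19 -0.51  0.63] T [0.023 0.025 0.03 ] w 59.19
shift cm [0.13  0.011 0.054]
turn 3.141002482984594 or -0.0005901706051991695
```

View pics/c6.png

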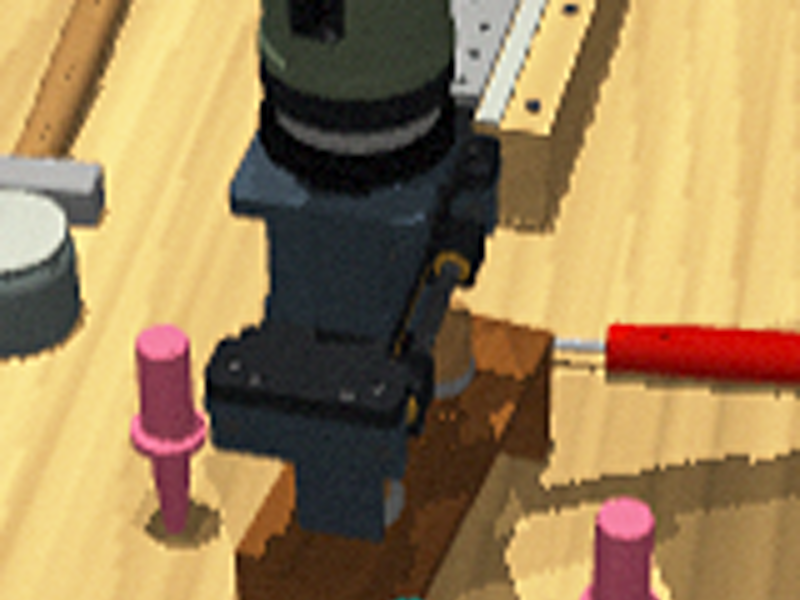

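Run:
```python
from h import *
cr=lambda q:((q-[240,190]+.5)*5-.5).round(0).tolist()
st=status.state();R=toolR(st);p=st["ee_pos"]
f=lambda x,y,z:p+R@np.array([x,y,z])
for y in (30,37,44): print(y,cr(proj("side",[f(78,-y,-16),f(78,-y,0),f(78,-y,16)])))
print("pin collar centre z76 at tcp xy", cr(proj("side",[[p[0],p[1],76],[533,253.4,76],[533,253.4,126]])))
```

```text
30 [[299.0, 521.0], [337.0, 527.0], [375.0, 534.0]]
37 [[295.0, 532.0], [332.0, 539.0], [370.0, 546.0]]
44 [[290.0, 544.0], [328.0, 551.0], [366.0, 557.0]]
pin collar centre z76 at tcp xy [[356.0, 494.0], [359.0, 494.0], [357.0, 405.0]]
```

move_arm:
  moves:
    - [[0.1,0,0],0,-1]
    - [[0.1,0,0],0,-1]
    - [[0.1,0,0],0,-1]
    - [[0.1,0,0],0,-1]
    - [[0.1,0,0],0,-1]
    - [[0.1,0,0],0,-1]
    - [[0.1,0,0],0,-1]
    - [[0.1,0,0],0,-1]
  force: 40

```text
time_s: 4.18
ee_pos: [533.5, 253.5, 160.3]
ee_rot: [-136.2, 90.0, 40.4]
force: [0.2, 0.6, 0.9]
gripper_width: 23.0
```

Run:
```python
from h import *
goto((533.5,253.3,260),(0.059,0.998))
```

```text
pos [533.52 253.53 160.27] t 4.175 F [0.15 0.58 0.89] T [ 0.233  0.04  -0.016] w 23.0
shift cm [-9.973e+00  2.200e-02 -1.000e-03]
turn 3.141383028374814 or -0.0002096252149792477
```

move_arm:
  moves:
    - [[-2,0,0],0,-1]
    - [[-5,0,0],0,-1]
    - [[-9,0,0],0,-1]
    - [[-13,0,0],0,-1]
    - [[-13,0,0],0,-1]
    - [[-13,0,0],0,-1]

```text
time_s: 4.92
ee_pos: [532.8, 253.0, 288.8]
ee_rot: [33.9, 89.8, -149.5]
force: [-0.5, -0.1, -2.2]
gripper_width: 23.3
```

Run:
```python
from h import *
goto((555.5,-154.5,290),(0.059,0.998))
for n in ("side","top"): cv2.imwrite(f"pics/{n}2.png",viewer.grab_frame(n)[:,:,::-1])
s=cv2.imread("pics/side2.png")
cv2.imwrite("pics/c7.png",cv2.resize(s[150:270,250:410],None,fx=5,fy=5,interpolation=cv2.INTER_CUBIC))
```

```text
pos [532.8  253.02 288.8 ] t 4.925 F [-0.49 -0.12 -2.16] T [ 0.018 -0.023 -0.011] w 23.3
shift cm [-0.068 40.546 -4.678]
turn 3.141410602361207 or -0.00018205122858594436
```

View pics/c7.png

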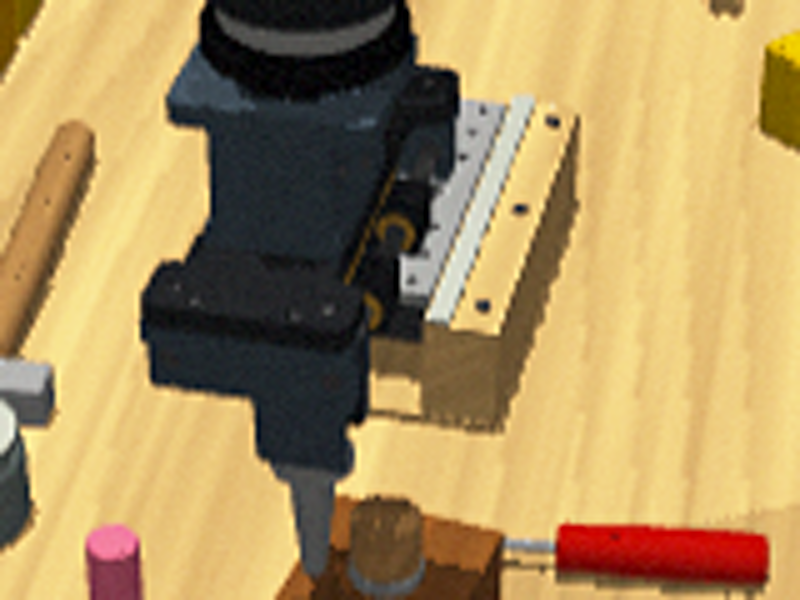

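Run:
```python
from h import *
pt=lambda x,y,ox,oy,f:((x+.5)/f-.5+ox,(y+.5)/f-.5+oy)
print("tip",onz("side",pt(315,574,250,150,5),143.5))
# shank axis mid at top near collar z ~ 143.5+53
print("shank top",onz("side",pt(311,480,250,150,5),143.5+50))
print(((proj("side",[[532.8,253,143.5],[532.8,253,193.5]])-[250,150]+.5)*5-.5))
```

```text
tip [529.55056529 253.77988765 143.5       ]
shank top [530.28500866 255.25211431 193.5       ]
[[307.53253485 571.81026626]
 [305.89285914 475.76092913]]
```

move_arm:
  moves:
    - [[-0.1,6,-0.7],0,-1]
    - [[-0.1,12,-1.4],0,-1]
    - [[-0.1,40.5,-4.7],0,-1]
    - [[-0.1,40.5,-4.7],0,-1]
    - [[-0.1,40.5,-4.7],0,-1]
    - [[-0.1,40.5,-4.7],0,-1]
    - [[-0.1,40.5,-4.7],0,-1]
    - [[-0.1,40.5,-4.7],0,-1]
    - [[-0.1,40.5,-4.7],0,-1]
    - [[-0.1,40.5,-4.7],0,-1]
    - [[-0.1,40.5,-4.7],0,-1]
    - [[-0.1,40.5,-4.7],0,-1]

```text
time_s: 6.52
ee_pos: [556.5, -152.9, 291.4]
ee_rot: [162.6, 90.0, -20.7]
force: [-0.8, -0.2, -1.2]
gripper_width: 23.4
```

Run:
```python
from h import *
goto((555.5,-154.5,220),(0.059,0.998))
for n in ("side","top"): cv2.imwrite(f"pics/{n}3.png",viewer.grab_frame(n)[:,:,::-1])
s=cv2.imread("pics/side3.png")
cv2.imwrite("pics/c8.png",cv2.resize(s[100:240,260:420],None,fx=5,fy=5,interpolation=cv2.INTER_CUBIC)[100:])
cv2.imwrite("pics/c9.png",cv2.imread("pics/top3.png"))
```

```text
pos [ 556.48 -152.93  291.37] t 6.525 F [-0.79 -0.16 -1.23] T [ 0.018 -0.026 -0.018] w 23.41
shift cm [7.137 0.162 0.09 ]
turn -3.1406772721320615 or 0.0009153814577316233
```

View pics/c8.png

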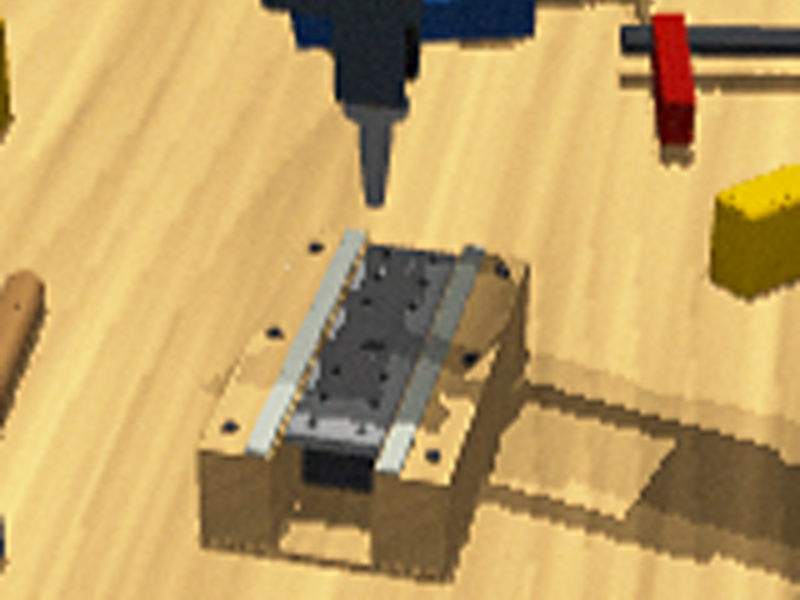

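View pics/c9.png

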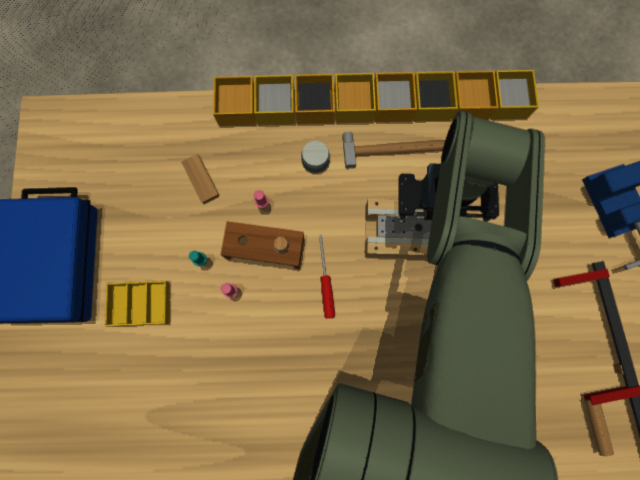

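Run:
```python
from h import *
pt=lambda x,y,ox,oy,f:((x+.5)/f-.5+ox,(y+.5)/f-.5+oy)
for y in (200,203,206): print("tip",onz("side",pt(375,y,260,120,5),146))
print("shank top",onz("side",pt(374,112,260,120,5),146+50))
print(((proj("side",[[556.5,-152.9,146],[556.5,-152.9,196]])-[260,120]+.5)*5-.5))
print("hole predicted", ((proj("side",[[555,-154,64]])-[260,120]+.5)*5-.5))
```

```text
tip [ 554.71324836 -160.72913748  146.        ]
tip [ 554.20543802 -157.73704391  146.        ]
tip [ 553.69924738 -154.7545058   146.        ]
shank top [ 556.15834394 -162.70571903  196.        ]
[[369.0304021  207.31561913]
 [370.07166463 121.2419168 ]]
hole predicted [[370.53468575 340.29298172]]
```

move_arm:
  moves:
    - [[3,0.09,0.13],0,-1]
    - [[6,0.09,0.13],0,-1]
    - [[7.3,0.09,0.13],0,-1]
    - [[7.3,0.09,0.13],0,-1]
    - [[7.3,0.09,0.13],0,-1]
    - [[7.3,0.09,0.13],0,-1]

```text
time_s: 7.38
ee_pos: [555.6, -154.6, 219.5]
ee_rot: [165.6, 89.9, -17.8]
force: [0.2, -0.3, -1.7]
gripper_width: 23.4
```

Run:
```python
from h import *
goto((555.2,-153.8,217),(0.059,0.998))
s=viewer.grab_frame("side")[:,:,::-1]
cv2.imwrite("pics/c10.png",cv2.resize(s[140:220,290:380],None,fx=7,fy=7,interpolation=cv2.INTER_CUBIC))
t=viewer.grab_frame("top")[:,:,::-1]
cv2.imwrite("pics/c11.png",cv2.resize(t[180:270,355:475],None,fx=6,fy=6,interpolation=cv2.INTER_CUBIC))
goto((555.2,-153.8,217),(0.059,0.998))
```

```text
pos [ 555.64 -154.61  219.46] t 7.375 F [ 0.16 -0.35 -1.67] T [ 0.039  0.087 -0.01 ] w 23.41
shift cm [ 0.246 -0.079  0.049]
turn 3.14145857343647 or -0.00013408015332316836
pos [ 555.37 -154.55  219.1 ] t 7.475 F [ 0.89 -0.37 -2.11] T [0.075 0.103 0.012] w 23.53
shift cm [ 0.21  -0.074  0.022]
turn 3.141413373689797 or -0.00017927989999622085
```

View pics/c10.png

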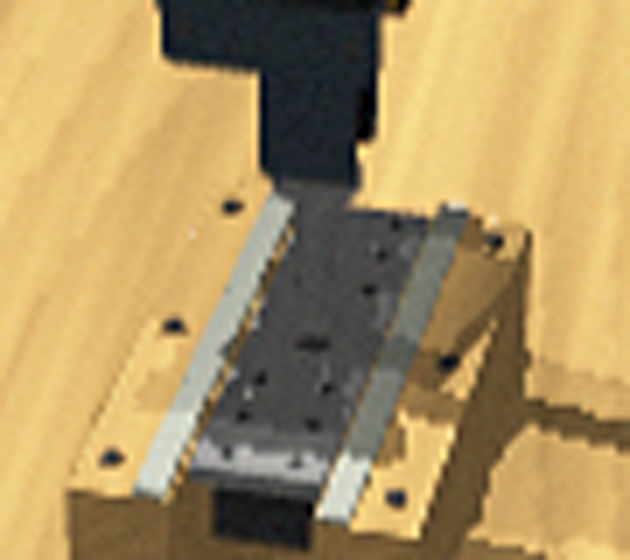

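View pics/c11.png

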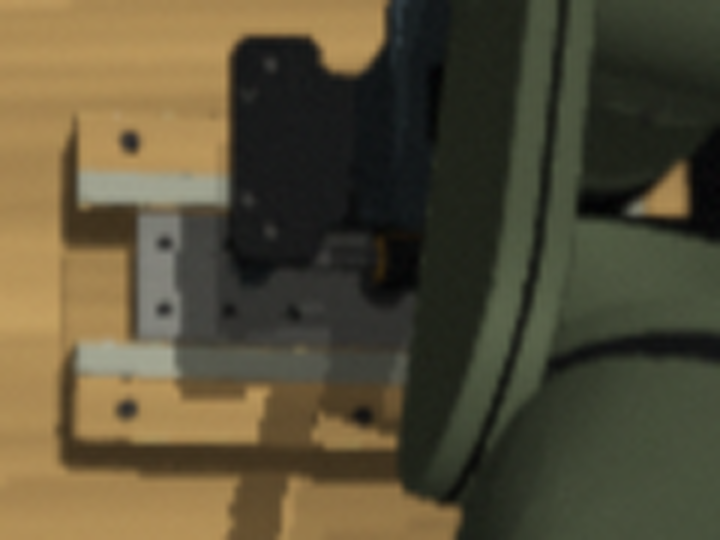

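Run:
```python
import cv2,numpy as np
i=cv2.imread("pics/c10.png")[160:420,200:440].astype(float)
g=np.clip((i-30)*2.8,0,255).astype(np.uint8)
cv2.imwrite("pics/c12.png",cv2.resize(g,None,fx=2.3,fy=2.3,interpolation=cv2.INTER_CUBIC))
```

```text
(no output)
```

View pics/c12.png

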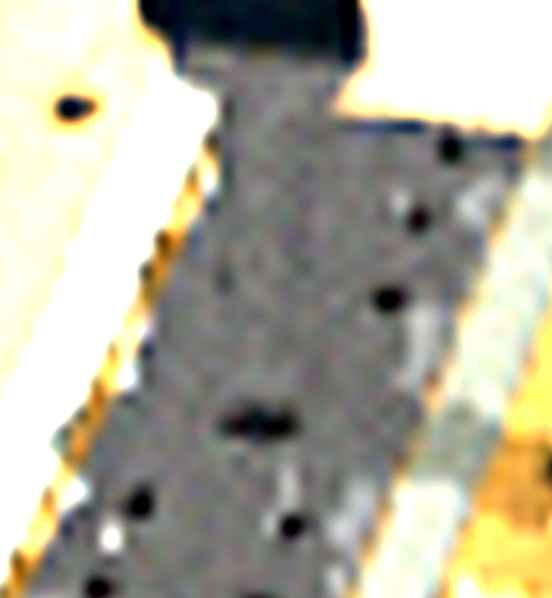

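move_arm:
  moves:
    - [[0.2,0,0],0,-1]
    - [[0.4,0,0],0,-1]
    - [[0.6,0,0],0,-1]
    - [[0.7,0,0],0,-1]
    - [[0.7,0,0],0,-1]
    - [[0.7,0,0],0,-1]

```text
time_s: 8.22
ee_pos: [555.1, -154.5, 211.3]
ee_rot: [144.9, 90.0, -38.5]
force: [0.2, -0.1, -1.2]
gripper_width: 23.2
```

Run:
```python
from h import *
s=viewer.grab_frame("side")[:,:,::-1]
i=cv2.resize(s[160:205,315:355],None,fx=13,fy=13,interpolation=cv2.INTER_CUBIC).astype(float)
cv2.imwrite("pics/c13.png",np.clip((i-40)*3.5,0,255).astype(np.uint8))
goto((555.2,-153.8,210),(0.059,0.998))
st=status.state();p=st["ee_pos"];tz=p[2]-145.3
cr=lambda q:((q-[315,160]+.5)*13-.5).round(0).tolist()
print(tz,"tip pred",cr(proj("side",[[p[0],p[1],tz],[p[0],p[1]+5,tz],[p[0]-5,p[1],tz],[p[0]+5,p[1],tz]])))
```

```text
pos [ 555.13 -154.49  211.34] t 8.275 F [ 1.21 -0.69 -2.01] T [0.044 0.035 0.023] w 23.52
shift cm [ 0.134 -0.069 -0.003]
turn 3.141423657260124 or -0.00016899632966893563
66.04361055289715 tip pred [[249.0, 356.0], [245.0, 369.0], [273.0, 358.0], [225.0, 353.0]]
```

View pics/c13.png

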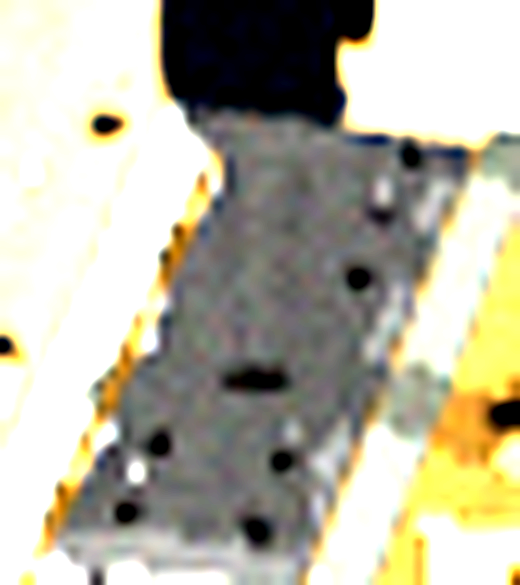

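move_arm:
  moves:
    - [[0.1,0,0],0,-1]
    - [[0.2,0,0],0,-1]
    - [[0.3,0,0],0,-1]
    - [[0.35,0,0],0,-1]
    - [[0.35,0,0],0,-1]

```text
time_s: 8.9
ee_pos: [555.1, -154.5, 207.7]
ee_rot: [49.7, 90.0, -133.7]
force: [1.0, 0.6, -1.3]
gripper_width: 23.1
```

Run:
```python
from h import *
for i in range(1): goto((555.2,-153.8,202),(0.059,0.998))
```

```text
pos [ 555.05 -154.46  207.71] t 8.9 F [ 1.03  0.65 -1.28] T [-0.03  -0.016 -0.019] w 23.05
shift cm [ 0.571 -0.067 -0.011]
turn 3.141442276763977 or -0.00015037682581597878
```

move_arm:
  moves:
    - [[0.1,0,0],0,-1]
    - [[0.2,0,0],0,-1]
    - [[0.3,0,0],0,-1]
    - [[0.4,0,0],0,-1]
    - [[0.45,0,0],0,-1]
    - [[0.45,0,0],0,-1]

```text
time_s: 9.65
ee_pos: [555.1, -154.4, 203.2]
ee_rot: [44.6, 90.0, -138.8]
force: [1.3, -0.4, -1.9]
gripper_width: 22.9
```

move_arm:
  moves:
    - [[0.05,0,0],0,-1]
    - [[0.1,0,0],0,-1]
    - [[0.15,0,0],0,-1]
    - [[0.2,0,0],0,-1]
    - [[0.2,0,0],0,-1]

```text
time_s: 10.28
ee_pos: [555.1, -154.5, 201.3]
ee_rot: [121.6, 90.0, -61.8]
force: [0.1, 0.0, -1.9]
gripper_width: 23.3
```

move_arm:
  moves:
    - [[0.03,0,0],0,-1]
    - [[0.05,0,0],0,-1]
    - [[0.08,0,0],0,-1]
    - [[0.1,0,0],0,-1]
    - [[0.1,0,0],0,-1]

```text
time_s: 10.9
ee_pos: [555.2, -154.5, 201.1]
ee_rot: [162.8, 89.9, -20.6]
force: [-1.2, -0.0, 6.2]
gripper_width: 23.0
```

move_arm:
  moves:
    - [[0,-0.1,0],0,-1]
    - [[0,-0.2,0],0,-1]
    - [[0,-0.3,0],0,-1]
    - [[0,-0.4,0],0,-1]
    - [[0,-0.5,0],0,-1]
    - [[0,-0.6,0],0,-1]
    - [[0,-0.7,0],0,-1]
    - [[0,-0.8,0],0,-1]
    - [[0,-0.8,0],0,-1]

```text
time_s: 12.02
ee_pos: [556.2, -148.5, 201.2]
ee_rot: [118.6, 89.7, -64.7]
force: [-1.0, -6.3, 4.5]
gripper_width: 23.0
```

move_arm:
  moves:
    - [[0,-0.1,0],0,-1]
    - [[0,-0.2,0],0,-1]
    - [[0,-0.3,0],0,-1]
    - [[0,-0.4,0],0,-1]
    - [[0,-0.5,0],0,-1]
    - [[0,-0.5,0],0,-1]

```text
time_s: 12.78
ee_pos: [556.5, -143.7, 201.1]
ee_rot: [116.5, 89.7, -66.9]
force: [-2.4, -6.9, 4.2]
gripper_width: 23.5
```

Run:
```python
from h import *
goto((555.2,-153.8,202),(0.059,0.998))
s=viewer.grab_frame("side")[:,:,::-1]
cv2.imwrite("pics/c14.png",cv2.resize(s[140:230,290:380],None,fx=6.5,fy=6.5,interpolation=cv2.INTER_CUBIC))
```

```text
pos [ 556.47 -143.68  201.11] t 12.775 F [-2.37 -6.87  4.17] T [-1.82  0.27 -0.03] w 23.52
shift cm [-0.084  1.018  0.068]
turn -3.1403614053901925 or 0.001231248199600632
```

View pics/c14.png

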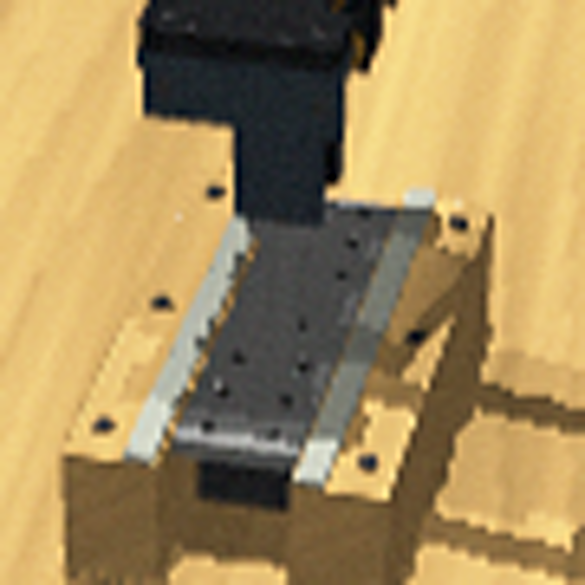

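move_arm:
  moves:
    - [[0,-0.1,0],0,-1]
    - [[0,-0.2,0],0,-1]
    - [[0,-0.3,0],0,-1]
    - [[0,-0.4,0],0,-1]
    - [[0,-0.4,0],0,-1]

```text
time_s: 13.45
ee_pos: [556.6, -138.1, 200.3]
ee_rot: [138.6, 89.9, -44.8]
force: [0.2, -3.7, 1.3]
gripper_width: 23.1
```

move_arm:
  moves:
    - [[0,-0.1,0],0,-1]
    - [[0,-0.2,0],0,-1]
    - [[0,-0.2,0],0,-1]

```text
time_s: 13.82
ee_pos: [556.5, -135.4, 200.2]
ee_rot: [170.1, 90.0, -13.3]
force: [1.0, -4.2, 0.1]
gripper_width: 23.8
```

move_arm:
  moves:
    - [[0.05,0,0],0,-1]
    - [[0.1,0,0],0,-1]
    - [[0.15,0,0],0,-1]
    - [[0.2,0,0],0,-1]
    - [[0.2,0,0],0,-1]

```text
time_s: 14.45
ee_pos: [556.0, -135.5, 198.1]
ee_rot: [-2.0, 90.0, 174.6]
force: [0.1, -3.2, 1.2]
gripper_width: 23.4
```

move_arm:
  moves:
    - [[0.1,0,0],0,-1]
    - [[0.2,0,0],0,-1]
    - [[0.3,0,0],0,-1]
    - [[0.4,0,0],0,-1]
    - [[0.4,0,0],0,-1]

```text
time_s: 15.08
ee_pos: [556.1, -135.5, 194.0]
ee_rot: [-0.4, 90.0, 176.2]
force: [-0.3, -4.1, 1.1]
gripper_width: 22.9
```

move_arm:
  moves:
    - [[0.1,0,0],0,-1]
    - [[0.2,0,0],0,-1]
    - [[0.3,0,0],0,-1]
    - [[0.4,0,0],0,-1]
    - [[0.5,0,0],0,-1]
    - [[0.6,0,0],0,-1]
    - [[0.6,0,0],0,-1]

```text
time_s: 15.95
ee_pos: [556.2, -135.5, 188.1]
ee_rot: [80.2, 90.0, -103.2]
force: [0.9, -4.2, 1.3]
gripper_width: 23.2
```

move_arm:
  moves:
    - [[0.1,0,0],0,-1]
    - [[0.2,0,0],0,-1]
    - [[0.3,0,0],0,-1]
    - [[0.4,0,0],0,-1]
    - [[0.5,0,0],0,-1]
    - [[0.5,0,0],0,-1]

```text
time_s: 16.7
ee_pos: [556.2, -135.4, 183.1]
ee_rot: [149.1, 90.0, -34.3]
force: [0.0, -3.1, 0.5]
gripper_width: 23.3
```

Run:
```python
from h import *
goto((555.2,-153.8,202),(0.059,0.998))
s=viewer.grab_frame("side")[:,:,::-1]
cv2.imwrite("pics/c15.png",cv2.resize(s[140:230,290:380],None,fx=6.5,fy=6.5,interpolation=cv2.INTER_CUBIC))
```

```text
pos [ 556.24 -135.44  183.1 ] t 16.7 F [ 0.05 -3.07  0.5 ] T [-0.898 -0.115  0.03 ] w 23.28
shift cm [-1.89   1.839 -0.005]
turn 3.141407303360867 or -0.0001853502289259623
```

View pics/c15.png

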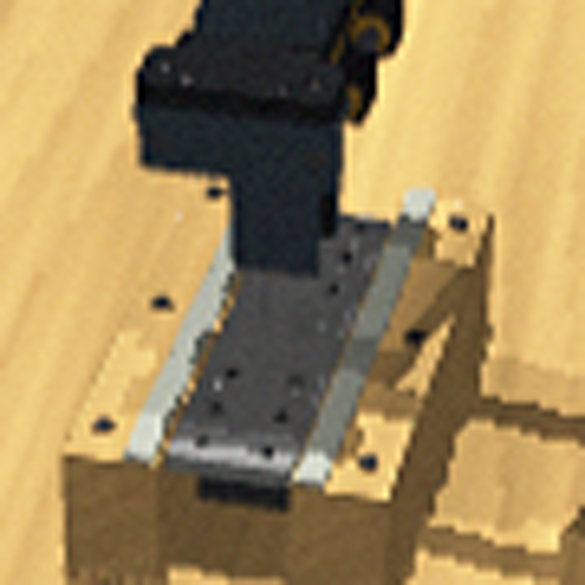

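move_arm:
  moves:
    - [[0.1,0,0],0,-1]
    - [[0.2,0,0],0,-1]
    - [[0.3,0,0],0,-1]
    - [[0.4,0,0],0,-1]
    - [[0.5,0,0],0,-1]
    - [[0.5,0,0],0,-1]

```text
time_s: 17.5
ee_pos: [556.2, -135.5, 178.1]
ee_rot: [161.1, 90.0, -22.3]
force: [0.1, -3.9, 0.2]
gripper_width: 23.2
```

move_arm:
  moves:
    - [[0.1,0,0],0,-1]
    - [[0.2,0,0],0,-1]
    - [[0.3,0,0],0,-1]
    - [[0.4,0,0],0,-1]
    - [[0.4,0,0],0,-1]

```text
time_s: 18.12
ee_pos: [556.2, -135.5, 174.1]
ee_rot: [161.0, 90.0, -22.4]
force: [0.5, -4.8, 0.4]
gripper_width: 23.6
```

move_arm:
  moves:
    - [[0.1,0,0],0,-1]
    - [[0.2,0,0],0,-1]
    - [[0.3,0,0],0,-1]
    - [[0.3,0,0],0,-1]

```text
time_s: 18.62
ee_pos: [556.2, -135.5, 171.0]
ee_rot: [-10.4, 90.0, 166.2]
force: [1.9, -4.4, -0.2]
gripper_width: 23.2
```

move_arm:
  moves:
    - [[0.1,0,0],0,-1]
    - [[0.2,0,0],0,-1]
    - [[0.3,0,0],0,-1]
    - [[0.3,0,0],0,-1]

```text
time_s: 19.12
ee_pos: [556.2, -135.5, 168.1]
ee_rot: [106.8, 90.0, -76.6]
force: [1.4, -4.4, 0.5]
gripper_width: 23.1
```

move_arm:
  moves:
    - [[0.1,0,0],0,-1]
    - [[0.2,0,0],0,-1]
    - [[0.3,0,0],0,-1]
    - [[0.3,0,0],0,-1]

```text
time_s: 19.62
ee_pos: [556.2, -135.5, 165.1]
ee_rot: [27.6, 90.0, -155.8]
force: [1.7, -3.9, -0.4]
gripper_width: 23.0
```

move_arm:
  moves:
    - [[0.1,0,0],0,-1]
    - [[0.2,0,0],0,-1]
    - [[0.3,0,0],0,-1]
    - [[0.4,0,0],0,-1]
    - [[0.5,0,0],0,-1]
    - [[0.5,0,0],0,-1]

```text
time_s: 20.38
ee_pos: [556.2, -135.4, 160.1]
ee_rot: [-160.8, 90.0, 15.8]
force: [1.4, -4.0, 0.9]
gripper_width: 23.7
```

move_arm:
  moves:
    - [[0.1,0,0],0,-1]
    - [[0.2,0,0],0,-1]
    - [[0.3,0,0],0,-1]
    - [[0.4,0,0],0,-1]
    - [[0.5,0,0],0,-1]
    - [[0.5,0,0],0,-1]

```text
time_s: 21.12
ee_pos: [556.2, -135.5, 155.1]
ee_rot: [-139.0, 90.0, 37.6]
force: [2.0, -3.6, 0.5]
gripper_width: 23.2
```

move_arm:
  moves:
    - [[0.05,0,0],0,-1]
    - [[0.1,0,0],0,-1]
    - [[0.15,0,0],0,-1]
    - [[0.15,0,0],0,-1]

```text
time_s: 21.62
ee_pos: [556.3, -135.5, 154.2]
ee_rot: [171.1, 90.0, -12.3]
force: [0.8, -2.6, 5.4]
gripper_width: 23.2
```

move_arm:
  moves:
    - [[0.05,0,0],0,-1]
    - [[0.05,0,0],0,-1]
    - [[0.05,0,0],0,0.2]
    - [[0.05,0,0],0,0.2]
    - [[0.05,0,0],0,0.2]
    - [[0.05,0,0],0,0.2]
    - [[0.05,0,0],0,0.2]
    - [[0.05,0,0],0,0.2]

```text
time_s: 22.62
ee_pos: [556.2, -135.5, 153.2]
ee_rot: [-35.6, 90.0, 141.0]
force: [-0.3, -0.2, 0.2]
gripper_width: 55.0
```

Run:
```python
from h import *
goto((556,-135,254),(0.059,0.998))
```

```text
pos [ 556.19 -135.47  153.23] t 22.625 F [-0.25 -0.23  0.21] T [ 0.07   0.045 -0.046] w 55.0
shift cm [-10.077  -0.046   0.023]
turn 3.1413667425256664 or -0.000225911064126727
```

Straight up, then aside (towards -y and the robot) for a clear view.

move_arm:
  moves:
    - [[-2,0,0],0,0.2]
    - [[-5,0,0],0,0.2]
    - [[-9,0,0],0,0.2]
    - [[-14,0,0],0,0.2]
    - [[-14,5,0],0,0.2]
    - [[-14,10,2],0,0.2]
    - [[-14,16,5],0,0.2]
    - [[-14,22,8],0,0.2]
    - [[-14,26,10],0,0.2]
    - [[-14,26,10],0,0.2]

```text
time_s: 23.88
ee_pos: [439.0, -392.0, 293.1]
ee_rot: [62.0, 90.0, -121.7]
force: [0.7, 0.4, 0.1]
gripper_width: 54.4
```

Run:
```python
from h import *
s=viewer.grab_frame("side")[:,:,::-1];t=viewer.grab_frame("top")[:,:,::-1]
cv2.imwrite("pics/side9.png",s);cv2.imwrite("pics/top9.png",t)
cv2.imwrite("pics/c16.png",cv2.resize(s[140:230,290:380],None,fx=6.5,fy=6.5,interpolation=cv2.INTER_CUBIC))
cv2.imwrite("pics/c17.png",cv2.resize(t[190:265,355:475],None,fx=6,fy=6,interpolation=cv2.INTER_CUBIC))
goto((556,-135,254))
```

```text
pos [ 440.74 -389.23  293.12] t 23.975 F [ 0.17  0.37 -0.64] T [ 0.013  0.074 -0.017] w 54.5
shift cm [  3.933 -26.071  -9.964]
```

View pics/c16.png

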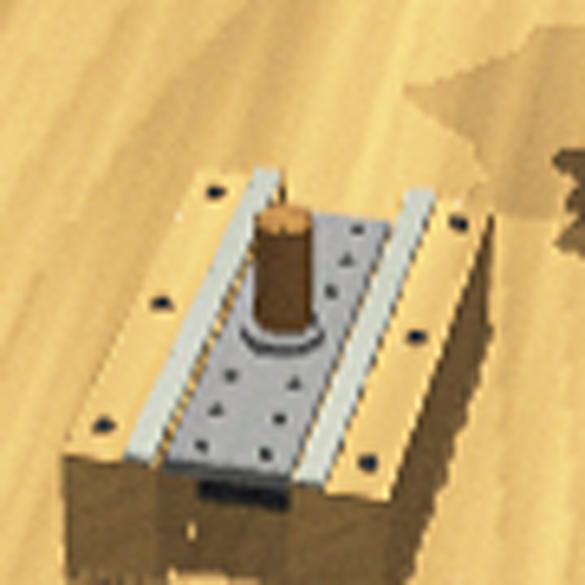

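View pics/c17.png

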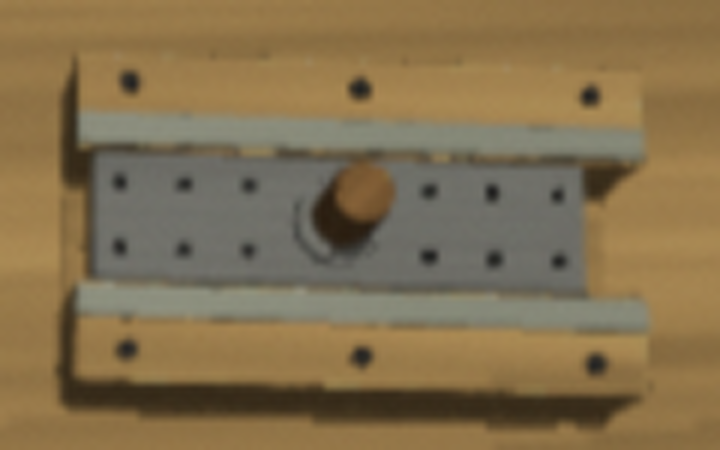

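View pics/top9.png

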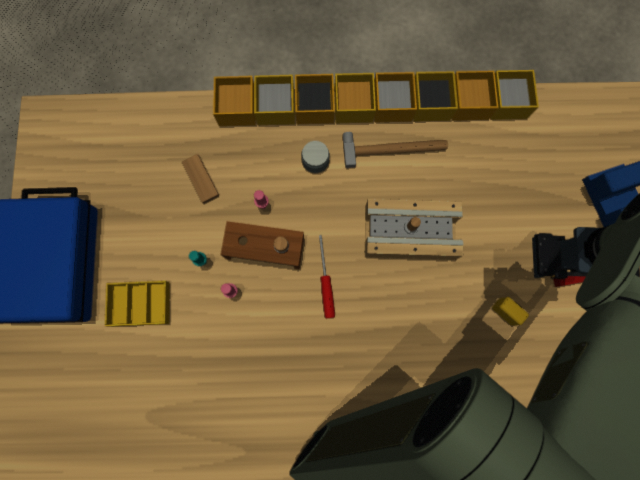

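Run:
```python
from h import *
pt=lambda x,y,ox,oy,f:((x+.5)/f-.5+ox,(y+.5)/f-.5+oy)
ht=tri(pt(284,221,290,140,6.5),pt(365,192,355,190,6)); print("handle top tri",ht, onz("top",pt(365,192,355,190,6),120))
P=np.array([onz("top",pt(*u,355,190,6),64)[:2] for u in [(120,182),(184,184),(249,186),(429,191),(492,193),(558,195),(120,247),(184,250),(249,251),(429,257),(494,259),(559,261)]])
print("strap hole from dots (top)",P.mean(0))
env.job_done()
```

```text
handle top tri [ 555.16754898 -135.40787624  119.615819  ] [ 556.74349576 -135.35241607  120.        ]
strap hole from dots (top) [ 557.87008692 -136.39403526]
the job is handed in; nothing more can be done
```

The tapered pin is home in the jig, its collar on the strap, and the job was handed in at about 24 s of the 67 s allowed. No verdict was reported.

**What I did:** I took the long, thin-handled pin from the stand and put its point through the strap hole. I then pressed it onto the block at about 8 N and slid pin and strap to the left. After about 19 mm the point dropped into the block's hole. I lowered it in small steps until the collar met the strap, let go and moved the arm clear. The largest push I read at the wrist was about 9 N; readings came only at the end of each move.

**Last checks:**
- **Height:** the collar made contact at the expected tool height (154.2 mm). The handle top measured 119.6 mm against the expected 120 mm.
- **Centring and tilt:** in the top view the handle top lies about 1.5 mm from the strap-hole centre worked out from the dots. That also bounds any tilt: the handle top is 56 mm above the strap, so it is about 0.03 rad at most.
- **Surroundings:** in the last top view the straight pin, the bystanders and the coloured look-alike pins appear where they were at the start.

**What disagreed:** the side camera reads about 3–4 mm low in x compared with the top camera, more than the 2 mm stated. I worked between the two views and used the force readings to confirm the fit.

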